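Open the empty cell tester to its first notch

TASK

Two battery cell testers stand on the desk. On the empty one, push the tab of the sprung slide away from its fixed contact block until the stop pin drops behind the first tooth, but not so far that it drops behind the second, then let the slide go so that it springs back onto the pin and stays half open. Do not pull up the stop pin, leave the tester that holds a cell as it is, and do not disturb the things lying about.

Things in the scene. Friction and masses are not known exactly. Their poses are not given: they have to be found in the camera images.
- tester_empty: The EMPTY cell tester, fixed, on the left or right; an empty bay 36 mm long lies between its contact block and its jaw. Grey base 64 wide, 12 mm high, origin on the desk, base from own x = -100 to +110 mm; own +x is the direction in which the slide is pushed, z up. Black fixed contact block 44 mm wide at x = -92 to -80 mm, top 34 mm above the desk; nothing before the tab is higher.
- tab_tester_empty (a point): Middle of the top edge of the face to push (looks to the tester's -x) on the empty tester's slide; moves with the slide. It belongs to an upright black tab 36 mm wide, 8 mm thick, top 75 mm above the desk; the face is flat and upright from 14 to 75 mm above the desk, at x = -44 mm in the tester's frame when closed.
- slide_tester_empty (a joint): Slide travel in m along the tester's +x. 0: closed, sprung (start). To push: 3 N at 0, 6 N at 0.045, about 2 N more on a tooth. Pushed to 0.031 or more the pin has dropped behind the first tooth; let go, the slide returns to about 0.030 and stays (first notch). Beyond 0.055 it drops behind the second: stays at 0.056 (wrong; no way back). End stop 0.064.
- bridge_tester_empty (a point): Middle of the top of the empty tester's aluminium bridge, 47 mm above the desk, 50 mm along the tester's +x from its origin; 20 x 60 mm. The stop pin stands upright in it, with a round black knob 16 mm across, top 65 mm above the desk when down. The slide's steel bar with two saw teeth runs under it.
- pin_tester_empty (a joint): Height of the empty tester's stop pin in m. 0: down; the teeth lift it by 6 to 7 mm as they pass; it drops by its own spring.
- tester_loaded: The other tester, of the same build, with a yellow and black battery cell (50 mm long, 14 mm thick) clamped in its bay, so its tab stands 14 mm farther along its +x than in the empty one; fixed to the desk, origin and axes as for the empty one. To be left alone.
- slide_tester_loaded (a joint): Travel of the loaded tester's slide in m; 0: bearing on its cell, as it must remain.
- spare_cell: A loose battery cell 50 x 14 x 14 mm lying between the testers; origin under its middle. Bystander.
- memory_stick: A loose black USB memory stick, 50 x 18 x 8 mm, lying to the right, near a fixed computer tower 425 mm high that fills x = 0.40 to 0.86, y = -0.39 to -0.58 m (robot base frame): keep the arm clear of it. Bystander.
- marker: A loose white marker pen, 135 mm long, lying near the left edge of the desk. Bystander.
- tape_roll: A loose roll of black tape, 62 mm across, 19 mm high, standing flat behind the testers. Bystander.

How it is judged:
By the outcome, as a careful person would: the job done as asked, in the order asked, and still so for the second after the job is handed in, with the robot touching nothing.
It also fails if it takes over 38 s, if anything falls off the work surface, if the arm or the gripper's body presses on something with over 40 N, if the wrist force passes 120 N, or if a joint passes its speed limit or range.

ROBOT

A 7-joint arm with a two-finger parallel gripper is mounted at the origin on a cart in front of the work surface, level with it; the furniture and walls round the work are solid. World frame = base frame: x ahead of the robot, y to its left, z up, the work surface at z = 0. Lengths are in m, angles in rad, forces in N, time in s.
With the tool pointing down it reaches from about 0.4 to 0.875 m from the base axis. Payload 19.3 kg.
Tool frame: the origin (TCP) lies at the very end of the fingers, on their centre line; the grasp point (between the pads) lies bot.pinch_z behind it (bot.pinch_z is the distance from the TCP to the grasp point, in m); z points along the fingers, y is the line along which they close (so a half turn about z gives the same grasp; the last joint's range is limited). The gripper opens to 85 mm and grips with 20 to 120 N. Pads are 22 mm wide; open, the fingers measure 114 mm over their backs; the gripper's body (76 mm by 85 mm) begins 54 mm behind the grasp point. The pads swing forward as they close: fully open they stand 13 mm farther back than shut.
Start: joints at [1.145, 0.521, -0.036, 1.599, 0.021, 1.021, -0.113], TCP at [0.218, -0.586, 0.231] pointing down, gripper open.
Joint ranges: [-2.91, 2.91], [-0.3, 2.13], [-1.5, 1.42], [0.17, 2.43], [-1.26, 4.41], [0.16, 1.93], [-2.52, 2.52]. Speed limits (rad/s): [1.89, 1.89, 2.39, 2.39, 3.01, 3.01, 3.01].

INTERFACE

Orientations are given as [roll, pitch, yaw] about the fixed x, y, z axes, in that order (R = Rz(yaw) Ry(pitch) Rx(roll)).
In Python, from workcell import bot, grab_frame, ticket gives the robot as it stands.
- The arm moves only by the tool arm_command, never from a script. Its argument "commands" is a list of rows, each a list of 3 entries, a list of its own where there are three numbers: the shift along the world's x, y, z in mm, then the turn about the world's z in rad, then the gripper command: -1 is fully open, 1 is shut, values between are in proportion. In form: [[[tx, ty, tz], roll, fingers], ...]. A call has 1 to 20 rows; each row shifts and turns the commanded pose from where the row before left it; what a row does not reach is not made up. A row lasts 1/10 s, in which the tool goes at most 50 mm and 8.59 degrees, less where a joint would pass 70% of its speed; a pose out of reach is approached as far as the arm can. A call with a gripper value outside its range is refused whole. The fingers move at their own pace and stop on an object; "newtons" is the grip in N (left out, the last holds). Time passes only in rows, so rows that do not move let the fingers close. It gives the time, the measured TCP pose, the force, the opening and the grip force at its end, in the units of the state.
- bot.observe(): the state, without advancing time (a new reading comes with each control period).
- grab_frame(name): name is "scene" or "top"; returns a dict with "image" (400x640x3 uint8, red, green, blue), "vertical_fov" (degrees; the focal length in pixels is half the picture's height over the tangent of half this angle, whatever the lens; pixels are square), "cx", "cy" (the principal point, pixels), "R" (3x3) and "t" (3): a world point X has camera coordinates R X + t. Camera axes: x right, y down, z forward; pixel columns grow to the right and rows downward; lengths in m; the calibration is good to about 2 mm. A picture is of the moment at which its call begins. There is no depth.
- ticket.job_done(): hands the job in; it is judged then, once.
The state is a dict: "clock": time; "qpos": joint angles; "qd": joint speeds; "joint_efforts": joint torques, N m; "position": TCP position; "tool_rot": TCP orientation; "force": force on the tool from outside, world axes, zero at the start; "moment": the same for the moment, N m; "grip_width": finger opening in m; "finger_force": force on a finger pad.
Only numpy, scipy, OpenCV 4.12 (cv2) and the standard library are available. Lean on these libraries where they do the work, as an engineer would, in place of code of your own. Each camera call takes 0.05 s, during which the arm holds its last target. There are 200 camera calls.

## Working session

There is one attempt and no reset: what is moved stays moved. The work goes in short steps, Python scripts to look and compute and a tool call to move; the robot and the scene stay as the last step left them, time stands still between calls to the robot, and variables do not carry over. Pictures are saved under pics/ and viewed, at most 10 in all, crops included, and the job is handed in when it is done.

Besides the shell and the picture viewer there is one more tool, called after "Request:" in YAML: its name, and indented under it one key for each argument. arm_command: Moves the arm, as the interface text tells. Its arguments: {"type":"object","properties":{"commands":{"type":"array"},"newtons":{"type":"number"}},"required":["commands"]}

```bash
mkdir -p pics; cat > h.py <<'E'
import numpy as np, cv2
from workcell import bot, grab_frame, ticket
def snap(n,f):
    d=grab_frame(n); cv2.imwrite('pics/'+f+'.png',d['image'][:,:,::-1]); 
    np.savez('pics/'+f+'.npz',**d); return d
def ray(d,u,v,z):
    R=np.array(d['R']);t=np.array(d['t']);f=200/np.tan(np.radians(float(d['vertical_fov']))/2)
    r=R.T@np.array([(u-d['cx'])/f,(v-d['cy'])/f,1]);c=-R.T@t
    return c+r*(z-c[2])/r[2]
def proj(d,X):
    f=200/np.tan(np.radians(float(d['vertical_fov']))/2)
    c=np.array(d['R'])@X+np.array(d['t']); return f*c[:2]/c[2]+np.array([d['cx'],d['cy']])
E
python3 - <<'E'
from h import *
for n in('top','scene'):
    d=snap(n,n+'0');print(n,d['vertical_fov'],d['cx'],d['cy'],-np.array(d['R']).T@d['t'])
print(bot.observe(),bot.pinch_z)
E
```

```text
top 47.81764765800359 316.6328208048641 200.0765483977187 [0.43891965 0.00756267 1.17479554]
scene 51.75607579178499 321.4757604060305 198.99623089076113 [-0.21326453  0.49942611  0.69434524]
{'clock': 0.1, 'qpos': array([ 1.14478031,  0.52194469, -0.03632521,  1.59991768,  0.02120946,
        1.0211066 , -0.11277888]), 'qd': array([-6.34311540e-04, -1.30593932e-03, -7.61709907e-05,  4.50362701e-04,
        1.62374978e-04,  5.74840361e-04,  1.12210191e-03]), 'joint_efforts': array([ 5.33941769e-03, -9.28488922e+01,  1.98520795e+00, -3.70530403e+01,
        1.82615319e-02,  5.53943435e-03, -6.92136132e-05]), 'position': array([ 0.21758776, -0.58559525,  0.2308013 ]), 'tool_rot': array([-3.14060465e+00,  7.77989038e-05,  3.55828621e-01]), 'force': array([ 0.43300152, -0.51876874,  0.3595021 ]), 'moment': array([-0.04645867,  0.03020099, -0.00137669]), 'finger_force': 0.0, 'grip_width': 0.08542111598925449} 0.0187
```

View pics/top0.png

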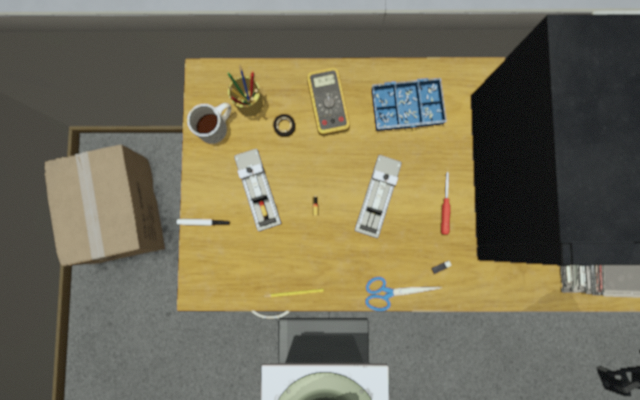

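View pics/scene0.png

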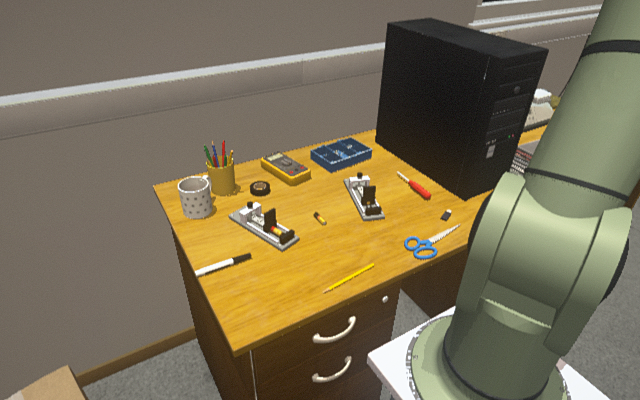

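The loaded tester (yellow cell) is at top px (258,190). The empty one is at (378,196), with its contact block near (369,230) and its bridge and knob near (384,172). Next I'll fit its base outline.

```bash
python3 - <<'E'
from h import *
d=np.load('pics/top0.npz');im=d['image']
c=im[145:245,345:415]
cv2.imwrite('pics/c1.png',cv2.resize(c[:,:,::-1],None,fx=6,fy=6,interpolation=cv2.INTER_CUBIC))
hsv=cv2.cvtColor(im,cv2.COLOR_RGB2HSV)
m=np.zeros(im.shape[:2],np.uint8);m[145:245,345:415]=(hsv[145:245,345:415,1]<70)*255
m=cv2.morphologyEx(m,cv2.MORPH_CLOSE,np.ones((5,5)))
cs,_=cv2.findContours(m,cv2.RETR_EXTERNAL,cv2.CHAIN_APPROX_NONE);k=max(cs,key=cv2.contourArea)
r=cv2.minAreaRect(k);b=cv2.boxPoints(r);print(r,b)
for p in b: print(ray(d,*p,0.012).round(4))
E
```

```text
((378.36700439453125, 196.13583374023438), (26.21478271484375, 80.41239929199219), 17.818891525268555) [[353.58493 230.4023 ]
 [378.19186 153.8474 ]
 [403.14908 161.86937]
 [378.54214 238.42427]]
[ 0.4889 -0.0751  0.012 ]
[ 0.6891 -0.1413  0.012 ]
[ 0.6676 -0.206   0.012 ]
[ 0.4683 -0.1389  0.012 ]
```

View pics/c1.png

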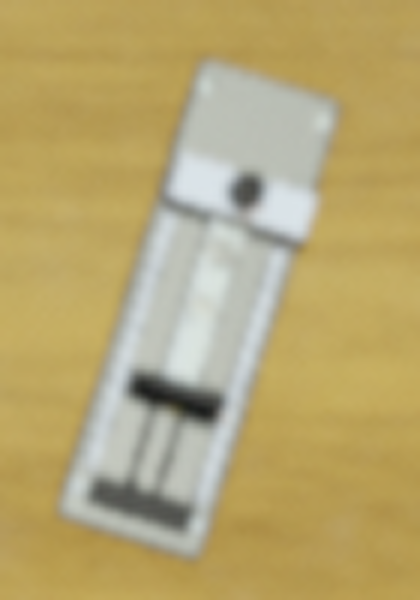

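```bash
python3 - <<'E'
from h import *
d=np.load('pics/top0.npz')
q=[ray(d,345+u/6,145+v/6,.012)[:2] for u,v in[(62,510),(204,60),(340,102),(198,557)]]
a=(q[0]+q[3])/2;b=(q[1]+q[2])/2;e=b-a;print(np.linalg.norm(e),np.linalg.norm(q[0]-q[3]))
yaw=np.arctan2(e[1],e[0]);e/=np.linalg.norm(e);o=(a+b)/2-e*.005;print('o',o,'yaw',yaw)
n=np.array([-e[1],e[0]])
P=lambda x,y,z:np.r_[o+e*x+n*y,z]
for nm,X in dict(knob=P(.05,0,.065),tabL=P(-.044,.018,.075),tabR=P(-.044,-.018,.075),tabLb=P(-.036,.018,.075),blk=P(-.092,0,.034)).items(): print(nm,(proj(d,X)-[345,145])*6)
for x in(-.063,-.044,0): print(x,P(x,0,0))
E
```

```text
0.20700257350414783 0.06130903292221444
o [ 0.57351634 -0.13909269] yaw -0.31544186332845664
knob [249.84735803 187.37285242]
tabL [143.09656127 386.80027213]
tabR [227.6785252  414.07562296]
tabLb [148.95513018 368.2089356 ]
blk [139.75159047 516.88410693]
-0.063 [ 0.5136248  -0.11954779  0.        ]
-0.044 [ 0.53168732 -0.12544228  0.        ]
0 [ 0.57351634 -0.13909269  0.        ]
```

Request:
arm_command:
  commands:
    - [[3, 24, 2], 0, 1]
    - [[3, 24, 2], 0, 1]
    - [[3, 24, 2], 0, 1]
    - [[3, 24, 2], 0, 1]
    - [[3, 24, 2], 0, 1]
    - [[3, 24, 2], 0, 1]
    - [[3, 24, 2], 0, 1]
    - [[3, 24, 2], 0, 1]
    - [[3, 24, 2], 0, 1]
    - [[3, 24, 2], 0, 1]
  newtons: 30

```text
clock: 1.1
position: [0.2476, -0.3448, 0.2512]
tool_rot: [-3.141, 0.0, 0.356]
force: [-0.8, 0.6, 0.5]
grip_width: -0.0002
finger_force: 0.0
```

Request:
arm_command:
  commands:
    - [[19, 24, 0], -0.056, 1]
    - [[19, 24, 0], -0.056, 1]
    - [[19, 24, 0], -0.056, 1]
    - [[19, 24, 0], -0.056, 1]
    - [[19, 24, 0], -0.056, 1]
    - [[19, 24, 0], -0.056, 1]
    - [[25, 14, -18], -0.056, 1]
    - [[25, 14, -18], -0.056, 1]
    - [[25, 14, -18], -0.056, 1]
    - [[25, 14, -18], -0.056, 1]
    - [[25, 14, -18], -0.056, 1]
    - [[25, 14, -18], -0.056, 1]
    - [[0, 0, 0], 0, 1]
    - [[0, 0, 0], 0, 1]

```text
clock: 2.5
position: [0.5114, -0.1175, 0.1426]
tool_rot: [3.141, 0.002, -0.315]
force: [-0.5, -0.1, 0.4]
grip_width: -0.0
finger_force: 0.0
```

```bash
python3 - <<'E'
from h import *
d=snap('scene','s1');s=bot.observe();print(s['position'],s['tool_rot'],s['force'])
p=proj(d,np.array([.53,-.125,.08])).astype(int);print(p)
c=d['image'][max(0,p[1]-60):p[1]+60,p[0]-80:p[0]+80,::-1]
cv2.imwrite('pics/c2.png',cv2.resize(c,None,fx=4,fy=4,interpolation=cv2.INTER_CUBIC))
E
```

```text
[ 0.51118505 -0.11810095  0.14318479] [ 3.14124887e+00  7.16533405e-04 -3.15780469e-01] [-0.34864205 -0.18123888 -0.07990445]
[371 185]
```

View pics/c2.png

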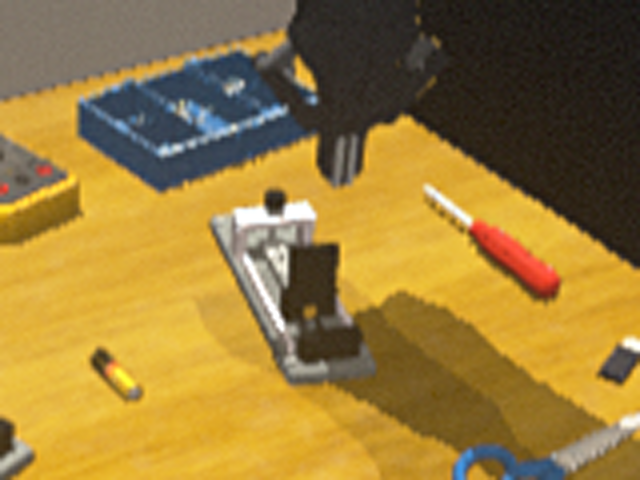

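The crop shows the shut fingertips at (340,185), above the tester. The tab is at (313,280) and the block at (330,340), as computed, so I'll go down into the bay.

Request:
arm_command:
  commands:
    - [[0, 0, -15], 0, 1]
    - [[0, 0, -20], 0, 1]
    - [[0, 0, -20], 0, 1]
    - [[0, 0, -20], 0, 1]
    - [[0, 0, -12], 0, 1]
    - [[0, 0, -8], 0, 1]
    - [[0, 0, 0], 0, 1]
    - [[0, 0, 0], 0, 1]

```text
clock: 3.35
position: [0.5119, -0.1181, 0.0489]
tool_rot: [-3.142, -0.001, -0.316]
force: [0.2, 0.1, 0.6]
grip_width: 0.0001
finger_force: 0.0
```

Request:
arm_command:
  commands:
    - [[1.9, -0.6, 0], 0, 1]
    - [[1.9, -0.6, 0], 0, 1]
    - [[1.9, -0.6, 0], 0, 1]
    - [[0, 0, 0], 0, 1]

```text
clock: 3.75
position: [0.5178, -0.1198, 0.0485]
tool_rot: [-3.141, -0.0, -0.316]
force: [-0.6, -1.0, 0.8]
grip_width: 0.0001
finger_force: 0.0
```

Request:
arm_command:
  commands:
    - [[1.9, -0.6, 0], 0, 1]
    - [[1.9, -0.6, 0], 0, 1]
    - [[0, 0, 0], 0, 1]

```text
clock: 4.05
position: [0.5215, -0.1209, 0.0483]
tool_rot: [-3.142, -0.0, -0.316]
force: [-0.5, -0.7, -0.7]
grip_width: 0.0
finger_force: 0.0
```

Request:
arm_command:
  commands:
    - [[1.9, -0.6, 0], 0, 1]
    - [[1.9, -0.6, 0], 0, 1]
    - [[0, 0, 0], 0, 1]

```text
clock: 4.35
position: [0.5249, -0.1221, 0.0482]
tool_rot: [3.142, 0.0, -0.316]
force: [-2.2, 1.6, 1.5]
grip_width: -0.0005
finger_force: 1.5
```

Request:
arm_command:
  commands:
    - [[1.9, -0.6, 0], 0, 1]
    - [[1.9, -0.6, 0], 0, 1]
    - [[0, 0, 0], 0, 1]

```text
clock: 4.65
position: [0.5289, -0.1234, 0.0482]
tool_rot: [3.142, 0.0, -0.316]
force: [-3.9, 0.8, 0.7]
grip_width: -0.0
finger_force: 1.6
```

Request:
arm_command:
  commands:
    - [[1.9, -0.6, 0], 0, 1]
    - [[1.9, -0.6, 0], 0, 1]
    - [[1.9, -0.6, 0], 0, 1]
    - [[1.9, -0.6, 0], 0, 1]
    - [[1.9, -0.6, 0], 0, 1]
    - [[1.9, -0.6, 0], 0, 1]
    - [[1.9, -0.6, 0], 0, 1]
    - [[1.9, -0.6, 0], 0, 1]
    - [[1.9, -0.6, 0], 0, 1]
    - [[1.9, -0.6, 0], 0, 1]
    - [[1.9, -0.6, 0], 0, 1]
    - [[1.9, -0.6, 0], 0, 1]
    - [[1.9, -0.6, 0], 0, 1]
    - [[1.9, -0.6, 0], 0, 1]
    - [[1.9, -0.6, 0], 0, 1]
    - [[0, 0, 0], 0, 1]

```text
clock: 6.25
position: [0.5573, -0.1325, 0.0483]
tool_rot: [3.141, 0.0, -0.317]
force: [-5.8, -1.3, 2.2]
grip_width: 0.0
finger_force: 2.5
```

```bash
python3 - <<'E'
from h import *
d=snap('scene','s2');s=bot.observe();print(s['position'],s['force'])
c=d['image'][145:245,311:451,::-1]
cv2.imwrite('pics/c3.png',cv2.resize(c,None,fx=5,fy=5,interpolation=cv2.INTER_CUBIC))
E
```

```text
[ 0.55726645 -0.13251181  0.0482635 ] [-5.26065727 -1.22432694  2.32880739]
```

View pics/c3.png

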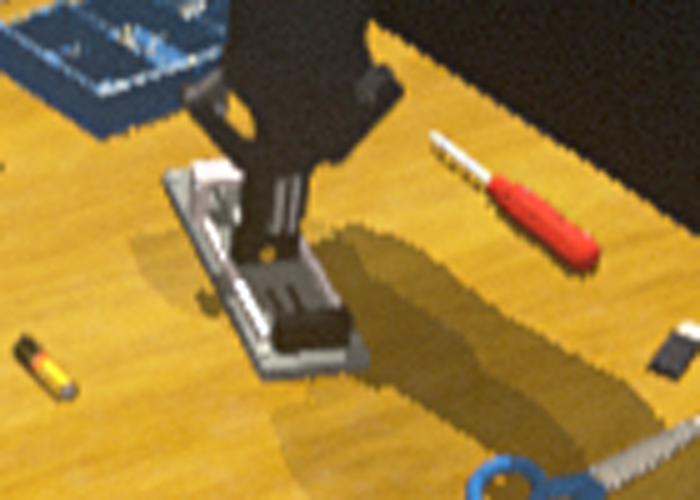

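The fingers are pushing the tab at about (265,230), and travel is about 36 mm. I'll push 6 mm more, then back off.

Request:
arm_command:
  commands:
    - [[1.9, -0.6, 0], 0, 1]
    - [[1.9, -0.6, 0], 0, 1]
    - [[1.9, -0.6, 0], 0, 1]
    - [[0, 0, 0], 0, 1]
    - [[0, 0, 0], 0, 1]

```text
clock: 6.8
position: [0.5628, -0.1343, 0.0483]
tool_rot: [3.141, 0.0, -0.316]
force: [-6.0, -1.6, 1.5]
grip_width: 0.0003
finger_force: 2.8
```

Request:
arm_command:
  commands:
    - [[-1.9, 0.6, 0], 0, 1]
    - [[-1.9, 0.6, 0], 0, 1]
    - [[-1.9, 0.6, 0], 0, 1]
    - [[-1.9, 0.6, 0], 0, 1]
    - [[-1.9, 0.6, 0], 0, 1]
    - [[-1.9, 0.6, 0], 0, 1]
    - [[-1.9, 0.6, 0], 0, 1]
    - [[-1.9, 0.6, 0], 0, 1]
    - [[-1.9, 0.6, 0], 0, 1]
    - [[-1.9, 0.6, 0], 0, 1]
    - [[0, 0, 0], 0, 1]

```text
clock: 7.9
position: [0.5439, -0.128, 0.0484]
tool_rot: [-3.141, -0.0, -0.316]
force: [-0.2, 0.7, 0.4]
grip_width: 0.0001
finger_force: 0.0
```

```bash
python3 - <<'E'
from h import *
d=snap('scene','s3');s=bot.observe();print(s['position'],s['force'],s['clock'])
c=d['image'][145:245,311:451,::-1]
cv2.imwrite('pics/c4.png',cv2.resize(c,None,fx=5,fy=5,interpolation=cv2.INTER_CUBIC))
E
```

```text
[ 0.54406412 -0.12800077  0.04835138] [-0.37056517 -0.5092474   1.10100157] 7.95
```

View pics/c4.png

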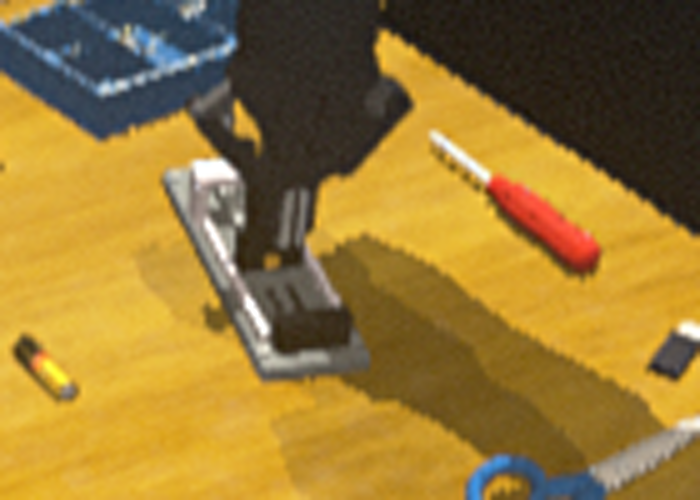

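The force is zero and the tab has stayed forward at (265,235), so the slide is held. I'll lift and verify.

Request:
arm_command:
  commands:
    - [[-1.9, 0.6, 0], 0, 1]
    - [[-1.9, 0.6, 0], 0, 1]
    - [[0, 0, 10], 0, 1]
    - [[0, 0, 20], 0, 1]
    - [[0, 0, 25], 0, 1]
    - [[0, 0, 25], 0, 1]
    - [[0, 0, 25], 0, 1]
    - [[0, 0, 25], 0, 1]
    - [[-20, -15, 10], 0, 1]
    - [[-25, -15, 0], 0, 1]
    - [[-25, -15, 0], 0, 1]
    - [[-25, -15, 0], 0, 1]
    - [[-20, -10, 0], 0, 1]
    - [[0, 0, 0], 0, 1]
    - [[0, 0, 0], 0, 1]
    - [[0, 0, 0], 0, 1]

```text
clock: 9.55
position: [0.4259, -0.1965, 0.1886]
tool_rot: [-3.141, -0.001, -0.316]
force: [0.6, 1.0, -1.0]
grip_width: -0.0001
finger_force: 0.0
```

```bash
python3 - <<'E'
from h import *
s=bot.observe();print(s['position'],s['force'],s['clock'])
d=snap('top','t4');e=snap('scene','s4')
A=cv2.resize(d['image'][145:245,345:415,::-1],None,fx=4,fy=4,interpolation=cv2.INTER_CUBIC)
B=cv2.resize(e['image'][145:245,311:421,::-1],None,fx=4,fy=4,interpolation=cv2.INTER_CUBIC)
cv2.imwrite('pics/c5.png',np.hstack([A,B]))
o=np.array([.5735,-.1391]);w=-.3154;E=np.array([np.cos(w),np.sin(w)])
for t in(0,.03,.056):
  print(t,[((proj(f,np.r_[o+E*(-.04+t),.075])-k)*4).round() for f,k in((d,[345,145]),(e,[311,145]))])
E
```

```text
[ 0.42592934 -0.19647244  0.18864747] [ 0.62066505  0.98455233 -0.96468763] 9.55
0 [array([126., 261.]), array([237., 162.])]
0.03 [array([140., 214.]), array([224., 139.])]
0.056 [array([153., 174.]), array([212., 121.])]
```

View pics/c5.png

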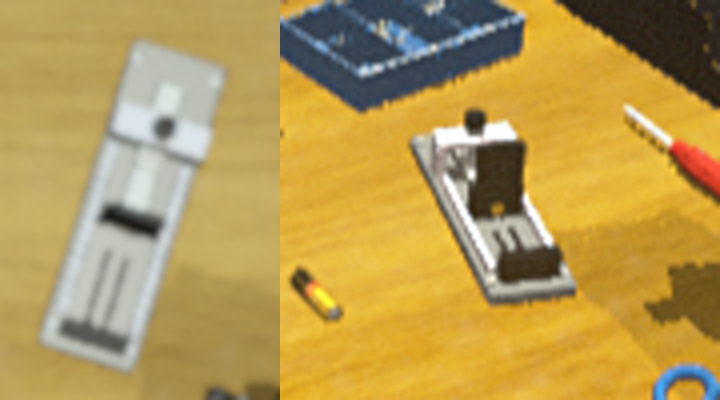

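The tab is at (132,216) in the top view and its top is at (500-280,142) in the scene view. Both match 0.030, the first notch. The knob is down and nothing else has moved.

```bash
python3 -c "
from workcell import ticket
print(ticket.job_done())"
```

```text
the job is handed in; nothing more can be done
None
```

The empty tester's slide is resting half open on its stop pin in the first notch (about 30 mm, checked in both cameras); nothing else was touched, and the job was handed in at about 9.6 s.

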